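# Set the stock tags of the kiln-prop bins

## Task

On the pottery's stock board every bin of kiln props has a hinged two-faced tag beside it, and some tags are wrong. Push tags over with a fingertip, without pinching them, until each full bin's tag lies over with its green face up and the tag of every bin that is empty or nearly empty lies over with its red face up. Leave the bins, the mug, the jar and the roller standing where they are.

Things in the scene. Friction and masses are not known exactly. Their poses are not given: they have to be found in the camera images.
- board: plywood stock board lying on the bench, 250 (x) x 580 (y) x 18 mm; origin at the centre of its underside; its y axis runs along the row of four bays, its x axis points away from the robot (turned by up to 0.15 rad)
- bin_a: loose blue open bin of small fired-clay kiln props, 100 x 95 x 45 mm, walls 4 mm; origin at the centre of its underside. It is FULL: heaped to about 10 mm above the rim with kiln props. It stands in bay a, on the robot's side of tag_a, about 120 mm from the hinge; the order of the four bays along the board varies
- tag_a (a joint): angle of this bay's tag, a two-faced flap on a hinge along the board's x axis. 0 = upright; +0.65 = leaning against its stop on the board's +y side, GREEN face up; -0.65 = leaning on the -y side, RED face up. Nearly free: past upright it falls on to its stop by its weight in half a second; at the start it may still be falling, or rarely stand near upright
- tag_a_hinge (a point): centre of this tag's hinge line, 60 mm above the bench; x along the hinge, y along the row, z up. Cheek plates 31 mm either side along x rise 12 mm above it. Neighbouring hinges are 140 mm apart. The tag's free edge (4 mm radius) is 60 mm from it: leaning, 48 mm above it and 36 mm to the side; a level push on that edge from that side turns the tag
- tag_a_edge (a point): centre of the round free edge (bar of 4 mm radius, 50 mm long) of this bay's tag, 60 mm from its hinge. The tag is a white-edged flap 50 mm wide along the hinge, 64 mm long, 6.5 mm thick, 32 g; with the tag upright its green face is on the -y side and its red face on the +y side. z points from hinge to edge
- bin_b: loose blue open bin of small fired-clay kiln props, 100 x 95 x 45 mm, walls 4 mm; origin at the centre of its underside. It is FULL: heaped to about 10 mm above the rim with kiln props. It stands in bay b, on the robot's side of tag_b, about 120 mm from the hinge; the order of the four bays along the board varies
- tag_b (a joint): angle of this bay's tag, a two-faced flap on a hinge along the board's x axis. 0 = upright; +0.65 = leaning against its stop on the board's +y side, GREEN face up; -0.65 = leaning on the -y side, RED face up. Nearly free: past upright it falls on to its stop by its weight in half a second; at the start it may still be falling, or rarely stand near upright
- tag_b_hinge (a point): centre of this tag's hinge line, 60 mm above the bench; x along the hinge, y along the row, z up. Cheek plates 31 mm either side along x rise 12 mm above it. Neighbouring hinges are 140 mm apart. The tag's free edge (4 mm radius) is 60 mm from it: leaning, 48 mm above it and 36 mm to the side; a level push on that edge from that side turns the tag
- tag_b_edge (a point): centre of the round free edge (bar of 4 mm radius, 50 mm long) of this bay's tag, 60 mm from its hinge. The tag is a white-edged flap 50 mm wide along the hinge, 64 mm long, 6.5 mm thick, 32 g; with the tag upright its green face is on the -y side and its red face on the +y side. z points from hinge to edge
- bin_c: loose blue open bin of small fired-clay kiln props, 100 x 95 x 45 mm, walls 4 mm; origin at the centre of its underside. It is NOT full: one single prop lies on its floor. It stands in bay c, on the robot's side of tag_c, about 120 mm from the hinge; the order of the four bays along the board varies
- tag_c (a joint): angle of this bay's tag, a two-faced flap on a hinge along the board's x axis. 0 = upright; +0.65 = leaning against its stop on the board's +y side, GREEN face up; -0.65 = leaning on the -y side, RED face up. Nearly free: past upright it falls on to its stop by its weight in half a second; at the start it may still be falling, or rarely stand near upright
- tag_c_hinge (a point): centre of this tag's hinge line, 60 mm above the bench; x along the hinge, y along the row, z up. Cheek plates 31 mm either side along x rise 12 mm above it. Neighbouring hinges are 140 mm apart. The tag's free edge (4 mm radius) is 60 mm from it: leaning, 48 mm above it and 36 mm to the side; a level push on that edge from that side turns the tag
- tag_c_edge (a point): centre of the round free edge (bar of 4 mm radius, 50 mm long) of this bay's tag, 60 mm from its hinge. The tag is a white-edged flap 50 mm wide along the hinge, 64 mm long, 6.5 mm thick, 32 g; with the tag upright its green face is on the -y side and its red face on the +y side. z points from hinge to edge
- bin_d: loose blue open bin of small fired-clay kiln props, 100 x 95 x 45 mm, walls 4 mm; origin at the centre of its underside. It is NOT full: empty. It stands in bay d, on the robot's side of tag_d, about 120 mm from the hinge; the order of the four bays along the board varies
- tag_d (a joint): angle of this bay's tag, a two-faced flap on a hinge along the board's x axis. 0 = upright; +0.65 = leaning against its stop on the board's +y side, GREEN face up; -0.65 = leaning on the -y side, RED face up. Nearly free: past upright it falls on to its stop by its weight in half a second; at the start it may still be falling, or rarely stand near upright
- tag_d_hinge (a point): centre of this tag's hinge line, 60 mm above the bench; x along the hinge, y along the row, z up. Cheek plates 31 mm either side along x rise 12 mm above it. Neighbouring hinges are 140 mm apart. The tag's free edge (4 mm radius) is 60 mm from it: leaning, 48 mm above it and 36 mm to the side; a level push on that edge from that side turns the tag
- tag_d_edge (a point): centre of the round free edge (bar of 4 mm radius, 50 mm long) of this bay's tag, 60 mm from its hinge. The tag is a white-edged flap 50 mm wide along the hinge, 64 mm long, 6.5 mm thick, 32 g; with the tag upright its green face is on the -y side and its red face on the +y side. z points from hinge to edge
- mug: loose white mug, 72 mm across, 75 mm tall, on the bench beyond the board; origin at the centre of its underside
- glaze_jar: loose amber jar with a black cap, 56 mm across, 75 mm tall, on the bench beyond the board; origin at the centre of its underside
- roller: loose wooden clay roller, 170 mm long, 32 mm thick, lying on the bench to the robot's left of the board; origin on the bench under its middle, x along it

How it is judged:
By the outcome, as a careful person would: the job done as asked, in the order asked, and still so for the second after the job is handed in, with the robot touching nothing.
It also fails if it takes over 64 s, if anything falls off the work surface, if the arm or the gripper's body presses on something with over 40 N, if the wrist force passes 120 N, or if a joint passes its speed limit or range.

## Robot

A 6-joint arm with a two-finger parallel gripper is mounted at the origin on the work surface. World frame = base frame: x ahead of the robot, y to its left, z up, the work surface at z = 0. Lengths are in mm, angles in rad, forces in N, time in s.
With the tool pointing down it reaches from about 350 to 975 mm from the base axis. Payload 7.1 kg.
Tool frame: the origin (TCP) lies on the front face of the gripper's body, between the roots of the fingers; the fingertips stand 80 mm ahead of it and the grasp point (between the pads) lies 61 mm ahead of it (env.tips_ahead is the distance from the TCP to the fingertips, in mm); z points along the fingers, y is the direction in which the jaws open and shut (so a half turn about z gives the same grasp; the last joint's range is limited). The gripper opens to 88 mm and grips with 3 to 60 N. Pads are 20 mm wide; open, the fingers measure 115 mm over their backs; the gripper's body (75 mm by 178 mm) begins 61 mm behind the grasp point.
Start: joints at [1.249, 0.423, 1.63, -0, 1.089, -0.019], TCP at [186.34, 596.559, 302.675] pointing down, gripper open.
Joint ranges: [-3, 3], [-0.9, 2.11], [0.09, 2.58], [-1.31, 4.45], [0.11, 2.69], [-2.54, 2.54]. Speed limits (rad/s): [2.39, 2.39, 3.01, 3.14, 3.14, 3.14].

## Interface

Orientations are given as a unit quaternion [x, y, z, w].
In Python, from station import env, set_gripper, viewer, workorder gives the robot as it stands. Calls block until the motion is done:
- env.reach(position, orientation): joint-space move of the TCP to a pose.
- env.move_l(position, rot=None, rate=150, f_stop=None): straight line of the TCP; rot=None keeps the orientation; rate is the mean speed in mm/s. With f_stop (N) it stops when the force on the tool has changed by that much, and returns True; else False.
- env.move_joints(angles): joint-space move.
- set_gripper(opening): finger opening in mm; the grip force is fixed at half the most; returns when the fingers have stopped.
- env.hold(seconds).
- env.ik(position, orientation): joint angles nearest the present ones, or None.
- env.read_state(): the state.
- viewer.camera(name): name is "scene" or "top" or "wrist"; returns the picture (384x512x3 uint8, blue, green, red); there is no depth.
- viewer.camera_params(name): a dict with "fx", "fy", "cx", "cy" (pixels), "pose" (4x4, takes a point from camera to world coordinates); the wrist camera has in their place "tool_from_camera" (4x4, takes a point from camera to tool coordinates, whose origin is the TCP and whose axes are the flange's). Camera axes: x right, y up, looking along -z (the intrinsics and any distortion apply to the point x, -y, -z); pixel columns grow to the right and rows downward; lengths in mm; the calibration is good to about 2 mm. A picture is of the moment at which its call begins: read the wrist's pose just before it. camera_params takes no time and is no camera call.
A pose or a line that the arm cannot do raises env.IKError and nothing moves.
- workorder.sign_off(): hands the job in, once; it reports no verdict.
The state is a dict: "time_s": time; "qpos": joint angles; "dq": joint speeds; "tau": joint torques, N m; "tool_pos": TCP position; "orientation": TCP orientation; "force": force on the tool from outside, world axes, zero at the start; "wrist_torque": the same for the moment, N m; "width": finger opening in mm.
Only numpy, scipy, OpenCV 4.12 (cv2) and the standard library are available. Lean on these libraries where they do the work, as an engineer would, in place of code of your own. Each camera call takes 0.05 s, during which the arm holds its last target. There are 200 camera calls.

## Working session

There is one attempt and no reset: what is moved stays moved. The work goes in short steps, each a Python script; the robot and the scene stay as the last script left them, time stands still between calls to the robot, and variables do not carry over. Pictures are saved under pics/ and viewed, about 8 in all and at most 12, crops included, and the job is handed in when it is done.

```bash
ls; mkdir -p pics; python3 - <<'E'
from station import env, viewer
import cv2
for n in("scene","top"):
    cv2.imwrite(f"pics/{n}0.png",viewer.camera(n)); p=viewer.camera_params(n); print(n,p)
print(viewer.camera_params("wrist"))
s=env.read_state();print(s["time_s"],s["orientation"],s["width"])
E
```

```text
pics
scene {'fx': 372.01271681488714, 'fy': 372.01271681488714, 'cx': 257.9622982830319, 'cy': 192.219971063784, 'pose': array([[-8.38541495e-01, -3.07711495e-01,  4.49624061e-01,
         9.89805914e+02],
       [ 5.44308891e-01, -4.36777169e-01,  7.16207746e-01,
         7.66443173e+02],
       [-2.39998319e-02,  8.45304289e-01,  5.33745883e-01,
         6.12411032e+02],
       [ 0.00000000e+00,  0.00000000e+00,  0.00000000e+00,
         1.00000000e+00]])}
top {'fx': 403.8086771483042, 'fy': 403.8086771483042, 'cx': 256.793200217277, 'cy': 190.26963301458696, 'pose': array([[-1.27251807e-02,  9.93186720e-01, -1.15836991e-01,
         4.60232433e+02],
       [-9.99893017e-01, -1.34748249e-02, -5.69073710e-03,
         9.83400591e+01],
       [-7.21284769e-03,  1.15752183e-01,  9.93251935e-01,
         1.22967321e+03],
       [ 0.00000000e+00,  0.00000000e+00,  0.00000000e+00,
         1.00000000e+00]])}
{'fx': 273.85870296510825, 'fy': 273.85870296510825, 'cx': 253.94408264904797, 'cy': 188.85872767947794, 'tool_from_camera': array([[ 1.05301908e-03,  9.67893227e-01,  2.51359487e-01,
         6.86839103e+01],
       [ 9.99999375e-01, -9.24596459e-04, -6.29010545e-04,
        -5.05025795e-01],
       [-3.76408955e-04,  2.51359992e-01, -9.67893596e-01,
        -8.11478336e+01],
       [ 0.00000000e+00,  0.00000000e+00,  0.00000000e+00,
         1.00000000e+00]])}
0.1 [ 1.50812202e-01  9.88562190e-01 -6.83604978e-04 -9.44890688e-05] 87.9259595132509
```

View pics/top0.png

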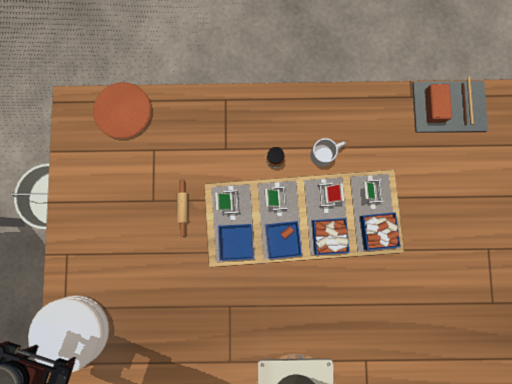

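View pics/scene0.png

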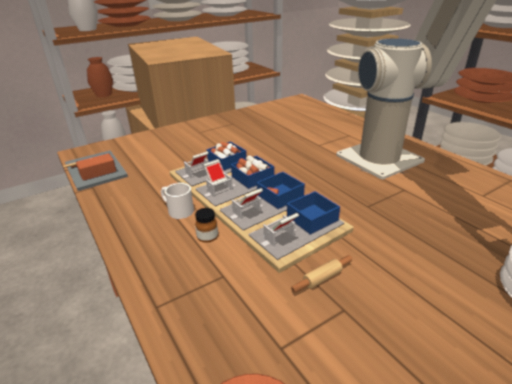

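Top view: left to right (+y to −y) there is an empty bin (tag at 228,202, green), a single-prop bin (275,198, green), a full bin (331,193, red) and a full bin (372,190). The last tag's green patch is narrow, so it may still have been falling. I'll let the tags settle, then measure.

```bash
cat > h.py <<'E'
import numpy as np, cv2
from station import env, viewer
def proj(n,uv,z):
    p=viewer.camera_params(n); uv=np.atleast_2d(uv).astype(float); T=p["pose"]
    d=np.c_[(uv[:,0]-p["cx"])/p["fx"],-(uv[:,1]-p["cy"])/p["fy"],-np.ones(len(uv))]@T[:3,:3].T
    return T[:3,3]+d*((z-T[2,3])/d[:,2])[:,None]
def blobs(m,amin):
    n,l,s,c=cv2.connectedComponentsWithStats(m.astype(np.uint8))
    return [(c[i],s[i]) for i in range(1,n) if s[i][4]>amin]
E
python3 - <<'E'
from h import *
env.hold(0.7)
im=viewer.camera("top"); cv2.imwrite("pics/top1.png",im)
cv2.imwrite("pics/top1c.png",cv2.resize(im[160:275,195:415],None,fx=3.6,fy=3.6,interpolation=cv2.INTER_CUBIC))
sc=viewer.camera("scene"); cv2.imwrite("pics/scene1.png",sc)
hsv=cv2.cvtColor(im,cv2.COLOR_BGR2HSV); H,S,V=[hsv[...,i].astype(int) for i in range(3)]
roi=np.zeros(H.shape,bool); roi[165:275,195:415]=1
bl=roi&(H>100)&(H<130)&(S>120)
bl=cv2.morphologyEx(bl.astype(np.uint8),cv2.MORPH_CLOSE,np.ones((3,3)))
for cn in cv2.findContours(bl,cv2.RETR_EXTERNAL,cv2.CHAIN_APPROX_NONE)[0]:
    r=cv2.minAreaRect(cn)
    if r[1][0]>15: print("bin",np.round(r[0],1),np.round(r[1],1),np.round(r[2],1),proj("top",r[0],63)[0].round())
roi[212:]=0
for nm,m in(("g",(H>45)&(H<85)&(S>100)),("r",((H<6)|(H>174))&(S>150))):
    for c,s in blobs(roi&m,20): print(nm,c.round(1),s,proj("top",c,88)[0].round())
# grey floor of bays / board: corners
for u in [(206,185),(394,171),(402,252),(210,266)]: print(proj("top",u,18)[0].round())
E
```

```text
bin [235.  241.9] [34.4 32.3] 87.0 [448. 169.  63.]
bin [283.1 239.6] [34.2 32.2] 84.0 [453.  31.  63.]
bin [330. 236.] [34.4 33.5] 86.4 [ 461. -103.   63.]
bin [379.8 231.1] [34.7 36. ] 84.3 [ 474. -246.   63.]
g [370.5 190.1] [368 183   6  15  76] [ 590. -218.   88.]
g [272.9 197.4] [269 190   9  15 125] [572.  60.  88.]
g [224.1 201. ] [219 194  11  15 155] [564. 198.  88.]
r [333.7 192.8] [328 185  13  16 168] [ 583. -113.   88.]
[620. 259.  18.]
[ 655. -311.   18.]
[ 412. -322.   18.]
[378. 247.  18.]
```

View pics/top1c.png

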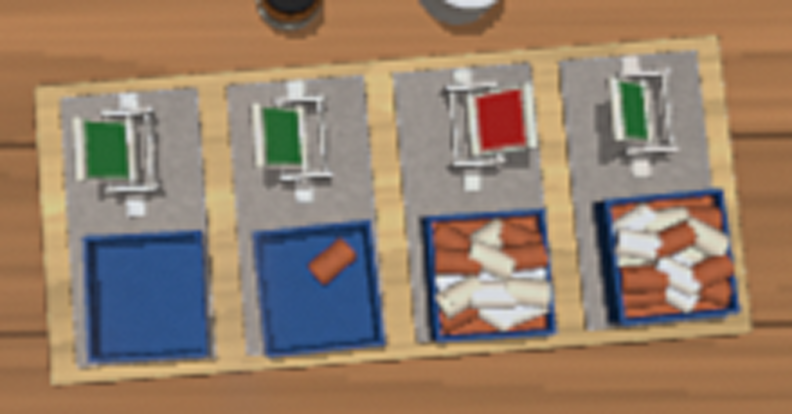

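Settled. The full bin on the right is correctly green; empty and single-prop bins show green (wrong), and full bin third from left shows red (wrong). The face centres fit 140 mm spacing with yaw ≈ 0.06. I'll push the leftmost tag first.

```bash
cat >> h.py <<'E'
psi=0.0622; ex=np.array([np.cos(psi),np.sin(psi),0]); ey=np.array([-np.sin(psi),np.cos(psi),0])
C=np.array([577.,-28.,0])
hinge=lambda k: C+ey*[210,70,-70,-210][k]
def quat():
    best=None
    for a in (np.pi/4+psi/2,-np.pi/4+psi/2):
        q=[np.cos(a),np.sin(a),0,0]; j=env.ik(list(hinge(1)+[0,0,260]),q)
        if j is not None:
            d=abs(np.array(j)[5]); print("j6",np.round(j[5],2))
            if best is None or d<best[0]: best=(d,q)
    return best[1]
def push(k,s,q):
    "s: side the tag leans on now (+1: +y)"
    P=lambda off,z: list(hinge(k)+ey*off*s+[0,0,z])
    env.reach(P(64,240),q); env.move_l(P(64,177),rate=120,f_stop=10)
    r=env.move_l(P(-6,177),rate=90,f_stop=15); print(k,"stopped" if r else "ok",env.read_state()["force"].round(1) if hasattr(env.read_state()["force"],"round") else env.read_state()["force"])
    env.move_l(P(20,177),rate=120); env.move_l(P(20,245),rate=150)
E
python3 - <<'E'
from h import *
from station import set_gripper
print([hinge(k).round() for k in range(4)])
set_gripper(0); q=quat(); push(0,1,q)
cv2.imwrite("pics/scene2.png",viewer.camera("scene")[130:290,150:370].repeat(3,0).repeat(3,1)); print(env.read_state()["time_s"])
E
```

```text
[array([564., 182.,   0.]), array([573.,  42.,   0.]), array([581., -98.,   0.]), array([ 590., -238.,    0.])]
j6 -0.01
0 ok [ 0.1 -0.6  0.5]
6.7333
```

View pics/scene2.png

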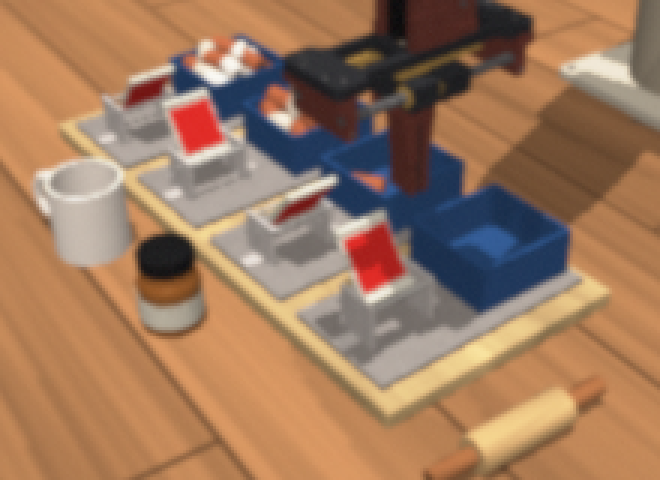

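The leftmost tag now shows red in the scene view (about 370,260), and nothing else moved. Next are the other two.

```bash
python3 - <<'E'
from h import *
q=quat(); push(1,1,q); push(2,-1,q)
p=list(np.array([380.,330.,300.])); env.reach(p,q); env.hold(0.3)
cv2.imwrite("pics/top3.png",cv2.resize(viewer.camera("top")[130:275,170:415],None,fx=3,fy=3,interpolation=cv2.INTER_CUBIC))
cv2.imwrite("pics/scene3.png",viewer.camera("scene")[130:300,150:370].repeat(3,0).repeat(3,1)); print(env.read_state()["time_s"])
E
```

```text
j6 -0.01
1 ok [0.4 0.  1. ]
2 ok [ 0.5 -0.7 -0.5]
15.4333
```

View pics/top3.png

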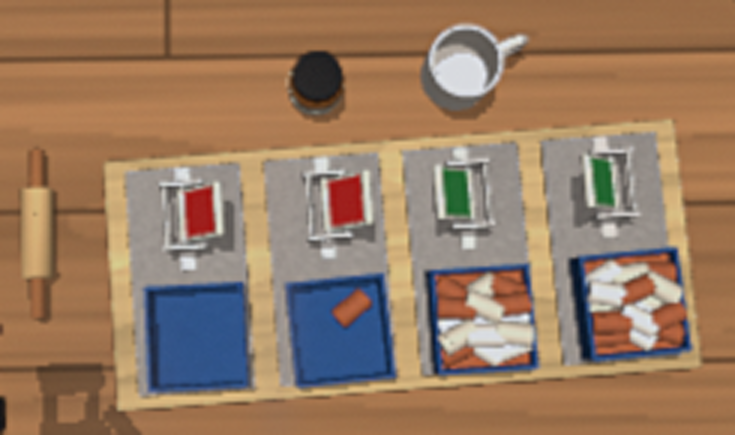

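View pics/scene3.png

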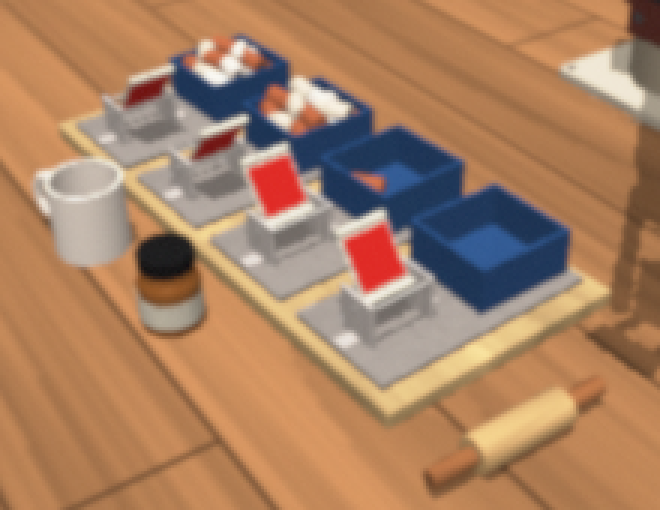

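The tags now read red, red, green, green against empty, single prop, full, full. The bins, mug, jar and roller haven't moved, and the arm is clear.

```bash
python3 -c "
from station import workorder; print(workorder.sign_off())"
```

```text
the job is handed in; nothing more can be done
None
```

The job is done and handed in: every bin's tag now matches its contents. With the gripper closed, I pushed over the three wrong tags:
- **Empty bin:** green to red.
- **Single-prop bin:** green to red.
- **Left-hand full bin (third bay from the robot's left):** red to green.

The other full bin's tag already lay green side up, so I left it alone.

The last top and scene pictures show red, red, green, green from the robot's left, each tag leaning fully over. The bins, mug, jar and roller look unmoved in those pictures. No push hit its force stop, readings at the end of each push were about 1 N, and the arm was clear of everything at about 15 s. No check failed or disagreed.

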